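Change the bench lamp from red to green

TASK

Change the lamp over from red to green: with the fingertips, gently press the red rocker switch fully off, and only then press the green rocker switch fully on (the end with the white stripe is the on end). Leave the blue and yellow switches untouched, do not lift any switch box or shove it about, and do not disturb the other things on the bench. Finish with the hand drawn clear.

Things in the scene. Friction and masses are not known exactly. Their poses are not given: they have to be found in the camera images.
- red_switch: loose grey box, 100 mm (its x) by 66 mm (its y), top at 40 mm, about 0.85 kg, with a red rocker paddle in the middle of its top. Origin: centre of underside. Its +x end is the ON end, marked by a white stripe across the housing top; its -x end, unstriped, is OFF. Paddle: 64 mm along box x, 32 mm wide. Its axes turn with it
- red_rocker (a joint): tilt of the red paddle, rad: 0 fully off, 0.24 fully on; starts on. A shallow V pivoting about box y at its middle, 45 mm up: the end last pressed lies level at 45 mm, the other rises to 53 mm. ON end down = on, OFF end down = off. Stays where left; the raised end needs 1 to 2 N near its edge, then meets a hard stop
- green_switch: loose grey box, 100 mm (its x) by 66 mm (its y), top at 40 mm, about 0.85 kg, with a green rocker paddle in the middle of its top. Origin: centre of underside. Its +x end is the ON end, marked by a white stripe across the housing top; its -x end, unstriped, is OFF. Paddle: 64 mm along box x, 32 mm wide. Its axes turn with it
- green_rocker (a joint): tilt of the green paddle, rad: 0 fully off, 0.24 fully on; starts off. A shallow V pivoting about box y at its middle, 45 mm up: the end last pressed lies level at 45 mm, the other rises to 53 mm. ON end down = on, OFF end down = off. Stays where left; the raised end needs 1 to 2 N near its edge, then meets a hard stop
- blue_switch: loose grey box, 100 mm (its x) by 66 mm (its y), top at 40 mm, about 0.85 kg, with a blue rocker paddle in the middle of its top. Origin: centre of underside. Its +x end is the ON end, marked by a white stripe across the housing top; its -x end, unstriped, is OFF. Paddle: 64 mm along box x, 32 mm wide. Bystander, not to be touched
- blue_rocker (a joint): tilt of the blue paddle, rad: 0 fully off, 0.24 fully on; starts off. A shallow V pivoting about box y at its middle, 45 mm up: the end last pressed lies level at 45 mm, the other rises to 53 mm. ON end down = on, OFF end down = off. Stays where left; the raised end needs 1 to 2 N near its edge, then meets a hard stop
- yellow_switch: loose grey box, 100 mm (its x) by 66 mm (its y), top at 40 mm, about 0.85 kg, with a yellow rocker paddle in the middle of its top. Origin: centre of underside. Its +x end is the ON end, marked by a white stripe across the housing top; its -x end, unstriped, is OFF. Paddle: 64 mm along box x, 32 mm wide. Bystander, not to be touched
- yellow_rocker (a joint): tilt of the yellow paddle, rad: 0 fully off, 0.24 fully on; starts off. A shallow V pivoting about box y at its middle, 45 mm up: the end last pressed lies level at 45 mm, the other rises to 53 mm. ON end down = on, OFF end down = off. Stays where left; the raised end needs 1 to 2 N near its edge, then meets a hard stop
- red_off_end (a point): point on the top face of the red paddle, 22 mm from its pivot towards the unstriped OFF end, mid-width; starts raised: press here, straight down, for off. Moves with the paddle: at about 50 mm height when raised, 45 mm when fully pressed
- green_on_end (a point): point on the top face of the green paddle, 22 mm from its pivot towards the striped ON end, mid-width; starts raised: press here, straight down, for on. Moves with the paddle: at about 50 mm height when raised, 45 mm when fully pressed
- tape_measure: loose orange and black tape measure standing among the switches, 72 x 40 mm, 62 mm high; origin centre of underside. Bystander
- lens_stand: loose round lens in a black ring on a grey block 55 x 90 mm, 134 mm high; origin centre of underside. Bystander; fixed equipment up to 180 mm high (lamp stand, caliper case, power supply) stands beyond it and to the left
- aperture_block: loose grey block 30 x 70 mm with an upright blue aperture card, 73 mm high; origin centre of underside. Bystander beyond the switches
- glass_block: loose greenish glass block 60 x 40 mm, 20 mm high; origin centre of underside. Bystander beyond the switches

How it is judged (in metres and radians):
On the way, in this order (a step that is already met when the one before it is completed fails the run):
1. red is fully off while green is still off (value of joint red_rocker below 0.03 rad and value of joint green_rocker below 0.05 rad), for 0.2 s.
2. green is fully on, red still off (value of joint red_rocker below 0.03 rad and value of joint green_rocker above 0.21 rad), for 0.2 s.
At the end, for the whole second after the job is handed in: red paddle within 0.03 rad of fully off, green within 0.03 rad of fully on, blue and yellow within 0.04 rad of off; every switch box flat on the bench within 20 mm of its starting place; the other loose things upright within 15 mm of theirs (all of step 2 and value of joint each of blue_rocker, yellow_rocker below 0.04 rad and distance of each of red_switch, green_switch, blue_switch, yellow_switch from where it was at the start of the episode below 0.02 m and height (world z) of each of red_switch, green_switch, blue_switch, yellow_switch below 0.006 m and distance of each of tape_measure, lens_stand, aperture_block, glass_block from where it was at the start of the episode below 0.015 m and angle between each of tape_measure, lens_stand, aperture_block, glass_block's own z axis and vertical below 0.2 rad); the robot touches nothing.
It fails at once if green was switched on before red was off (value of joint each of red_rocker, green_rocker above 0.1 rad).
It fails at once if the robot touched the blue or yellow switch (over 0.5 N) or its paddle moved (over 0.06 rad) (contact force between any of blue_switch, yellow_switch and the fingers above 0.5 N or contact force between any of blue_switch, yellow_switch and the arm above 0.5 N or value of joint any of blue_rocker, yellow_rocker above 0.06 rad).
It fails at once if a switch was pressed roughly (over 30 N) (contact force between any of red_switch, green_switch and the fingers above 30 N or contact force between any of red_switch, green_switch and the arm above 30 N).
It fails at once if a switch box was lifted (8 mm), tipped (0.15 rad) or shoved (20 mm) (height (world z) of any of red_switch, green_switch, blue_switch, yellow_switch above 0.008 m or angle between any of red_switch, green_switch, blue_switch, yellow_switch's own z axis and vertical above 0.15 rad or distance of any of red_switch, green_switch, blue_switch, yellow_switch from where it was at the start of the episode above 0.02 m).
It fails at once if a bystander was moved more than 15 mm or tipped (distance of any of tape_measure, lens_stand, aperture_block, glass_block from where it was at the start of the episode above 0.015 m or angle between any of tape_measure, lens_stand, aperture_block, glass_block's own z axis and vertical above 0.2 rad).
It also fails if it takes over 38 s, if anything falls off the work surface, if the arm or the gripper's body presses on something with over 40 N, if the wrist force passes 120 N, or if a joint passes its speed limit or range.

ROBOT

A 7-joint arm with a two-finger parallel gripper is mounted at the origin on the work surface. World frame = base frame: x ahead of the robot, y to its left, z up, the work surface at z = 0. Lengths are in mm, angles in rad, forces in N, time in s.
With the tool pointing down it reaches from about 425 to 950 mm from the base axis. Payload 4.7 kg.
Tool frame: the origin (TCP) lies at the very end of the fingers, on their centre line; the grasp point (between the pads) lies 19 mm behind it; z points along the fingers, y is the direction in which the jaws open and shut (so a half turn about z gives the same grasp; the last joint's range is limited). The gripper opens to 85 mm and grips with 20 to 120 N. Pads are 22 mm wide; open, the fingers measure 114 mm over their backs; the gripper's body (76 mm by 85 mm) begins 54 mm behind the grasp point. The pads swing forward as they close: fully open they stand 13 mm farther back than shut.
Start: joints at [-0.029, 0.469, -0.049, 1.532, 0.024, 1.141, -0.082], TCP at [675.019, 0.047, 208.635] pointing down, gripper open.
Joint ranges: [-2.59, 2.59], [-0.33, 1.99], [-1.39, 1.29], [0.1, 2.45], [-1.04, 4.18], [0.21, 1.99], [-2.66, 2.66]. Speed limits (rad/s): [2.57, 2.57, 3.14, 3.14, 3.14, 3.14, 3.14].

INTERFACE

Orientations are given as [roll, pitch, yaw] about the fixed x, y, z axes, in that order (R = Rz(yaw) Ry(pitch) Rx(roll)).
In Python, from bench import env gives the robot as it stands. The module is installed in compiled form; this text tells all that it offers.
- The arm moves only by the tool drive_tool, never from a script. Its arguments are lists of equal length, an entry for each row: "translation": the shift along the tool's x, y, z in m, a list of three; "twist": the turn, a rotation vector about the tool's x, y, z in degrees, a list of three; "claw": the finger opening in m, from 0 to 0.0854. In form: {"translation": [[dx, dy, dz], ...], "twist": [[wx, wy, wz], ...], "claw": [claw, ...]}. A call has 1 to 8 rows; each row shifts and turns the commanded pose from where the row before left it, along the tool's axes as they then stand; what a row does not reach is not made up. A row lasts 1/8 s, in which the tool goes at most 62.5 mm and 10.7 degrees, less where a joint would pass 70% of its speed; a pose out of reach is approached as far as the arm can. A call with a gripper value outside its range is refused whole. The fingers move at their own pace and stop on an object; "squeeze" is the grip in N (left out, the last holds). Time passes only in rows, so rows that do not move let the fingers close. It gives the time, the measured TCP pose, the force and the opening at its end, in the units of the state.
- env.read_state(): the state, without advancing time (a new reading comes with each control period).
- env.get_image(name): name is "scene" or "side" or "wrist"; returns the picture (400x640x3 uint8, red, green, blue); there is no depth.
- env.calibration(name): a dict with "fx", "fy", "cx", "cy" (pixels), "R" (3x3) and "t" (3): a world point X has camera coordinates R X + t. Camera axes: x right, y down, z forward; pixel columns grow to the right and rows downward; lengths in mm; the calibration is good to about 2 mm. A picture is of the moment at which its call begins: read the wrist's pose just before it. calibration takes no time and is no camera call; for the wrist camera it gives the pose at the moment of the call.
- env.sign_off(): hands the job in, once; it reports no verdict.
The state is a dict: "clock": time; "joint_positions": joint angles; "joint_velocities": joint speeds; "joint_efforts": joint torques, N m; "position": TCP position; "eef_rot": TCP orientation; "ft_force": force on the tool from outside, world axes, zero at the start; "wrist_torque": the same for the moment, N m; "gripper_width": opening from 0.0 (shut) to 1.0 (fully open).
Only numpy, scipy, OpenCV 4.12 (cv2) and the standard library are available. Lean on these libraries where they do the work, as an engineer would, in place of code of your own. Each camera call takes 0.05 s, during which the arm holds its last target.

## Working session

There is one attempt and no reset: what is moved stays moved. The work goes in short steps, Python scripts to look and compute and a tool call to move; the robot and the scene stay as the last step left them, time stands still between calls to the robot, and variables do not carry over. Pictures are saved under pics/ and viewed, and the job is handed in when it is done.

Besides the shell and the picture viewer there is one more tool, called after "Emit:" as name(argument=value, ...) on one line, values as JSON. drive_tool: Moves the arm, as the interface text tells. Its arguments: {"type":"object","properties":{"translation":{"type":"array"},"twist":{"type":"array"},"claw":{"type":"array"},"squeeze":{"type":"number"}},"required":["translation","twist","claw"]}

```bash
mkdir -p pics
python3 - <<'E'
from bench import env
import cv2
s=env.read_state();print({k:s[k] for k in('clock','position','eef_rot','ft_force','gripper_width')})
for n in('scene','side','wrist'):
    c=env.calibration(n);print(n,c)
    cv2.imwrite(f'pics/{n}0.png',env.get_image(n)[:,:,::-1])
E
```

```text
{'clock': 0.0, 'position': array([6.74361728e+02, 2.62497371e-02, 2.07540421e+02]), 'eef_rot': array([-3.13960913e+00,  6.31447595e-05,  1.57083586e+00]), 'ft_force': array([-0.77579702, -0.92886609,  0.52160914]), 'gripper_width': 1.0017629460607902}
scene {'fx': 414.610165554877, 'fy': 414.610165554877, 'cx': 315.58884120384255, 'cy': 210.84075275517947, 'R': array([[ 0.44173298,  0.89714508,  0.00163656],
       [ 0.65854988, -0.32301448, -0.67968647],
       [-0.60924874,  0.30131769, -0.73350093]]), 't': array([-254.61859481, -356.20684184, 1574.90787586])}
side {'fx': 366.646386065745, 'fy': 366.646386065745, 'cx': 315.6632384965055, 'cy': 196.201857158391, 'R': array([[-0.98308021, -0.18289366,  0.01015945],
       [-0.14658217,  0.75221608, -0.64240535],
       [ 0.10984977, -0.63302518, -0.76629769]]), 't': array([577.71204308, 128.52243834, 808.31990136])}
wrist {'fx': 318.03162655029405, 'fy': 318.03162655029405, 'cx': 321.85556437246424, 'cy': 196.00194122517297, 'R': array([[ 9.99997199e-01, -1.12073525e-04, -2.36436724e-03],
       [ 5.43054180e-04, -9.61371935e-01,  2.75252080e-01],
       [-2.30388478e-03, -2.75252593e-01, -9.61369181e-01]]), 't': array([-673.60976615,  -34.18042889,  378.86489955])}
```

View pics/scene0.png

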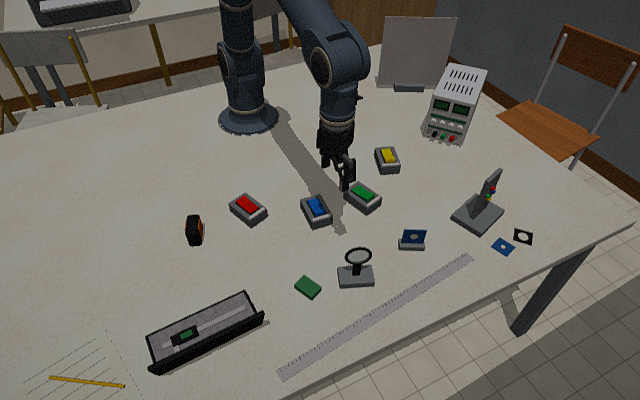

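View pics/side0.png

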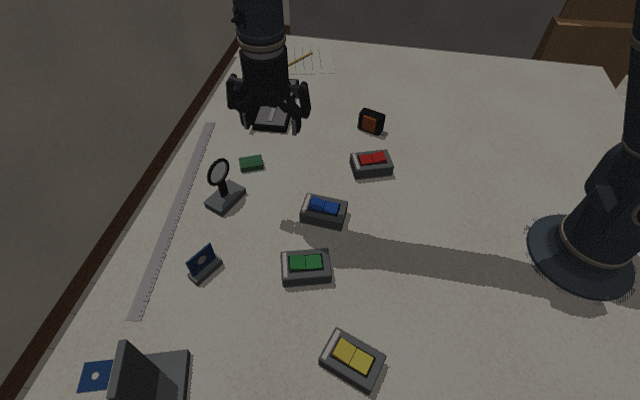

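View pics/wrist0.png

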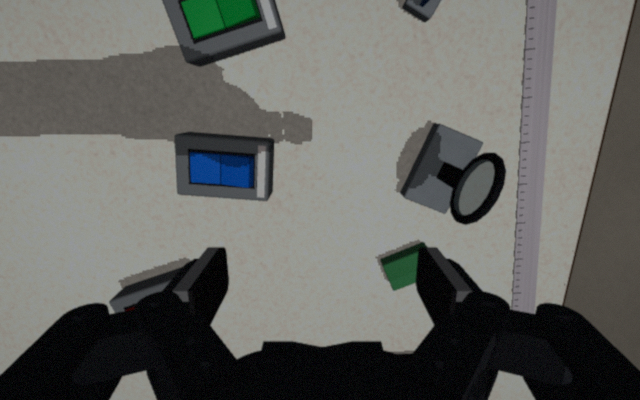

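The pictures show the four switches: scene view red (247,205), blue (317,207), green (363,193), yellow (387,156). Next I measure the paddles and zoom in on the stripes.

```bash
cat > h.py <<'E'
import numpy as np,cv2
def ray(c,uv,z):
    R=np.array(c['R']);t=np.array(c['t']);C=-R.T@t
    d=R.T@np.array([(uv[0]-c['cx'])/c['fx'],(uv[1]-c['cy'])/c['fy'],1.])
    return C+d*(z-C[2])/d[2]
H={'red':((0,8),(172,180)),'green':((45,75),),'blue':((100,125),),'yellow':((24,34),)}
def blobs(img,col,amin=60):
    hsv=cv2.cvtColor(img,cv2.COLOR_RGB2HSV);m=0
    for a,b in H[col]: m=m|cv2.inRange(hsv,(a,140,60),(b,255,255))
    m=cv2.morphologyEx(m,cv2.MORPH_CLOSE,np.ones((3,3)))
    cs,_=cv2.findContours(m,cv2.RETR_EXTERNAL,cv2.CHAIN_APPROX_NONE)
    return [c for c in cs if cv2.contourArea(c)>amin]
E
python3 - <<'E'
from h import *
from bench import env
for n in('scene','side','wrist'):
    img=cv2.imread(f'pics/{n}0.png')[:,:,::-1].copy();c=env.calibration(n)
    for col in H:
        for b in blobs(img,col):
            q=np.array([ray(c,p,48)[:2] for p in cv2.boxPoints(cv2.minAreaRect(b))])
            W=np.array([ray(c,p[0],48)[:2] for p in b],np.float32)
            r=cv2.minAreaRect(W);m=cv2.moments(b);u=(m['m10']/m['m00'],m['m01']/m['m00'])
            print(n,col,np.round(u),np.round(ray(c,u,48)[:2]),'rect',np.round(r[0]),np.round(r[1]),round(r[2]))
a=cv2.imread('pics/side0.png')[130:300,270:400];b=cv2.imread('pics/scene0.png')[140:240,220:410]
cv2.imwrite('pics/z1.png',cv2.resize(a,None,fx=3.5,fy=3.5,interpolation=2));cv2.imwrite('pics/z2.png',cv2.resize(b,None,fx=4,fy=4,interpolation=2))
E
```

```text
scene red [246. 204.] [ 476. -173.] rect [ 476. -173.] [70. 34.] 17
scene green [308. 286.] [ 802. -133.] rect [ 802. -133.] [54. 35.] 24
scene green [363. 192.] [582. 153.] rect [582. 154.] [65. 35.] 22
scene blue [503. 247.] [921. 380.] rect [921. 380.] [44. 43.] 17
scene blue [316. 206.] [573.   3.] rect [572.   4.] [33. 67.] 87
scene yellow [388. 155.] [469. 315.] rect [469. 315.] [32. 70.] 73
side red [372. 158.] [ 474. -168.] rect [ 474. -168.] [67. 34.] 25
side green [302. 261.] [587. 157.] rect [580. 157.] [63. 30.] 11
side blue [ 95. 376.] [874. 428.] rect [874. 428.] [44. 44.] 17
side blue [324. 205.] [568.   8.] rect [569.   8.] [32. 65.] 81
side yellow [353. 356.] [464. 319.] rect [465. 319.] [32. 64.] 69
wrist green [402. 270.] [ 765. -109.] rect [ 768. -110.] [39. 33.] 24
wrist green [215.  14.] [577. 151.] rect [580. 155.] [62. 32.] 16
wrist blue [221. 170.] [569.   7.] rect [569.   7.] [32. 66.] 84
```

View pics/z1.png

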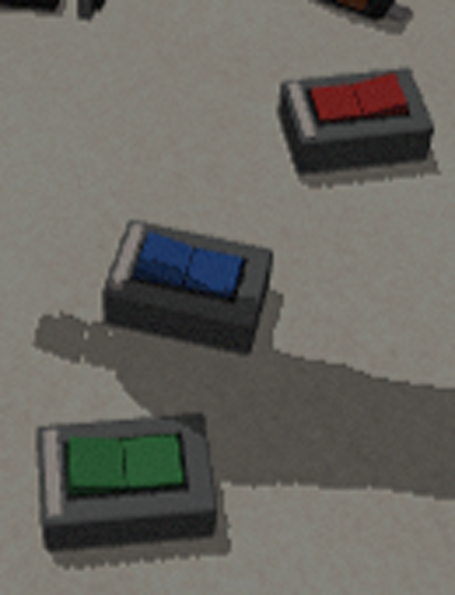

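View pics/z2.png

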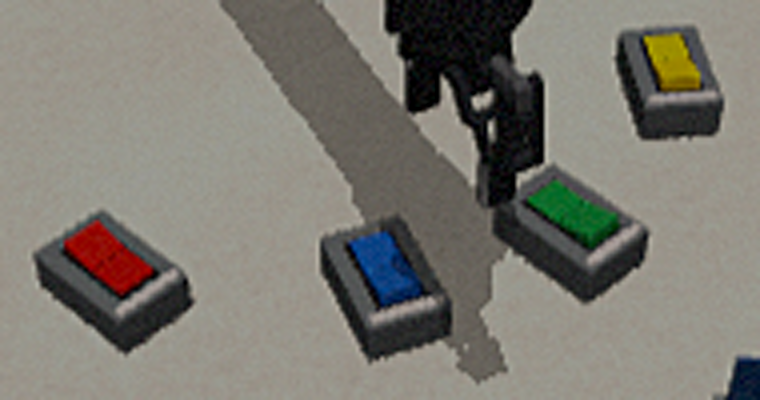

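Stripes (on ends) face +x, away from the robot, on all boxes. Red centre is about (475,-170) with yaw about 21°, and green centre about (580,155) with yaw about 17°. The three views agree within 5 mm and the sizes come out near 64x32. I'll shut the fingers and move above the red OFF end at about (454,-178).

Emit:
drive_tool(translation=[[-0.03,-0.037,0],[-0.03,-0.037,0],[-0.03,-0.037,0],[-0.03,-0.037,0],[-0.03,-0.037,0.02],[-0.028,-0.035,0.02],[0,0,0.03],[0,0,0.03]], twist=[[0,0,0],[0,0,0],[0,0,0],[0,0,0],[0,0,0],[0,0,0],[0,0,0],[0,0,0]], claw=[0,0,0,0,0,0,0,0], squeeze=20)

```text
clock: 1.15
position: [454.6, -178.5, 108.1]
eef_rot: [3.141, 0.0, 1.569]
ft_force: [0.2, 0.2, 0.2]
gripper_width: -0.001
```

```bash
cat > look.py <<'E'
import sys
from h import *
from bench import env
tag=sys.argv[1];cols=sys.argv[2].split(',')
s=env.read_state();print(s['clock'],np.round(s['position'],1),np.round(s['eef_rot'],3),np.round(s['ft_force'],2),s['gripper_width'])
for n in sys.argv[3].split(','):
    c=env.calibration(n);img=env.get_image(n);cv2.imwrite(f'pics/{n}{tag}.png',img[:,:,::-1])
    print(n,'tcp px',(lambda p:np.round([c['fx']*p[0]/p[2]+c['cx'],c['fy']*p[1]/p[2]+c['cy']]))(np.array(c['R'])@s['position']+c['t']))
    for col in cols:
        for b in blobs(img,col):
            W=np.array([ray(c,p[0],48)[:2] for p in b],np.float32);r=cv2.minAreaRect(W)
            print(n,col,'rect',np.round(r[0],1),np.round(r[1]),round(r[2]),cv2.boundingRect(b))
E
python3 look.py 1 red wrist,side
```

```text
1.15 [ 454.6 -178.5  108.1] [3.141 0.    1.569] [0.19 0.25 0.18] -0.0010941579630110675
wrist tcp px [322. 238.]
wrist red rect [ 472.1 -169.2] [64. 32.] 21 (300, 159, 94, 68)
side tcp px [384. 138.]
side red rect [ 473.6 -168.2] [69. 34.] 26 (359, 151, 27, 13)
```

View pics/wrist1.png

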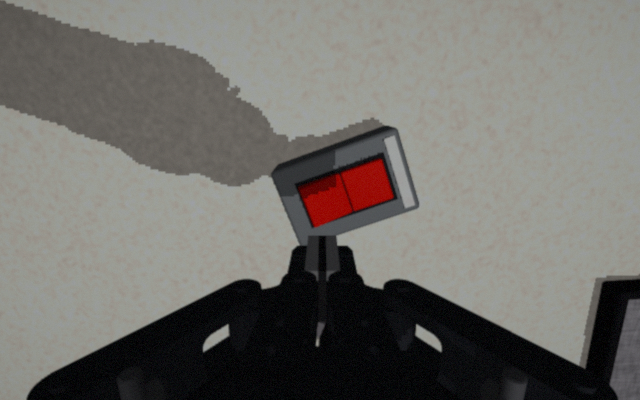

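View pics/side1.png

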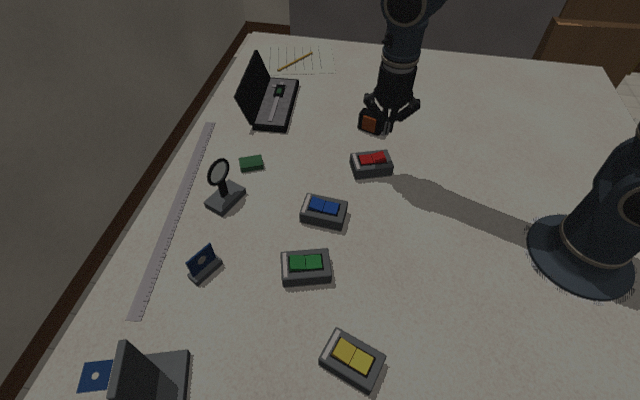

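The wrist view shows the shut fingertips at (322,238), the red paddle with its pivot line at (347,192), and the stripe on the right at (400,172). Paddle centre is (472,-169.5) at 21°, so the OFF point is (452,-177.5). Descending.

Emit:
drive_tool(translation=[[0.001,-0.003,0.02],[0,0,0.02],[0,0,0.01],[0,0,0.003],[0,0,0.001],[0,0,0]], twist=[[0,0,0],[0,0,0],[0,0,0],[0,0,0],[0,0,0],[0,0,0]], claw=[0,0,0,0,0,0])

```text
clock: 2.0
position: [452.5, -177.1, 55.2]
eef_rot: [3.14, 0.0, 1.571]
ft_force: [0.6, -0.1, 0.5]
gripper_width: 0.001
```

Emit:
drive_tool(translation=[[0,0,0.002],[0,0,0.002],[0,0,0.002],[0,0,0.001],[0,0,0.001],[0,0,0.001],[0,0,0]], twist=[[0,0,0],[0,0,0],[0,0,0],[0,0,0],[0,0,0],[0,0,0],[0,0,0]], claw=[0,0,0,0,0,0,0])

```text
clock: 2.88
position: [452.0, -176.9, 45.5]
eef_rot: [-3.142, -0.0, 1.571]
ft_force: [0.3, -0.1, -0.0]
gripper_width: 0.005
```

```bash
python3 look.py 2 red wrist,scene
```

```text
2.875 [ 452.  -176.9   45.5] [-3.142 -0.     1.571] [ 0.27 -0.13 -0.03] 0.0048798973478729035
wrist tcp px [322. 238.]
wrist red rect [ 471.9 -168.3] [63. 32.] 20 (296, 180, 127, 76)
scene tcp px [243. 200.]
scene red rect [ 475.2 -173.2] [71. 34.] 17 (236, 195, 22, 19)
```

View pics/wrist2.png

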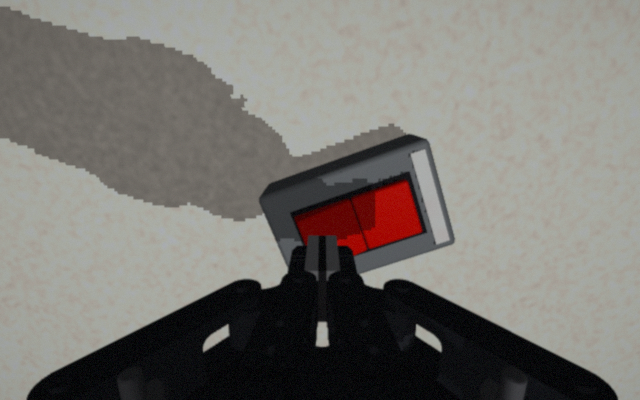

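Emit:
drive_tool(translation=[[0,0,0.001],[0,0,0]], twist=[[0,0,0],[0,0,0]], claw=[0,0])

```text
clock: 3.22
position: [452.0, -176.9, 44.6]
eef_rot: [-3.142, -0.0, 1.571]
ft_force: [1.1, -0.5, -0.0]
gripper_width: -0.001
```

The fingers stand over the OFF half at (322,240), and there is no force yet. Continuing in 1 mm steps.

Emit:
drive_tool(translation=[[0,0,0.001],[0,0,0]], twist=[[0,0,0],[0,0,0]], claw=[0,0])

```text
clock: 3.48
position: [452.0, -176.9, 43.5]
eef_rot: [-3.142, -0.0, 1.571]
ft_force: [0.1, 1.2, -0.3]
gripper_width: -0.005
```

Emit:
drive_tool(translation=[[0,0,0.001],[0,0,0]], twist=[[0,0,0],[0,0,0]], claw=[0,0])

```text
clock: 3.72
position: [451.9, -176.9, 42.5]
eef_rot: [-3.141, -0.0, 1.571]
ft_force: [0.7, -0.7, -0.6]
gripper_width: 0.001
```

```bash
python3 look.py 3 red scene,side; python3 -c "
import cv2
a=cv2.imread('pics/side3.png')[120:190,330:420];b=cv2.imread('pics/scene3.png')[160:250,190:290]
cv2.imwrite('pics/z3.png',cv2.hconcat([cv2.resize(a,(400,400),interpolation=2),cv2.resize(b,(400,400),interpolation=2)]))"
```

```text
3.725 [ 451.9 -176.9   42.5] [-3.141 -0.     1.571] [ 0.66 -0.74 -0.56] 0.0007155657107517874
scene tcp px [243. 200.]
scene red rect [ 475.2 -173.3] [71. 34.] 18 (236, 196, 22, 18)
side tcp px [381. 158.]
side red rect [ 474.2 -167.8] [66. 33.] 24 (359, 152, 27, 12)
```

View pics/z3.png

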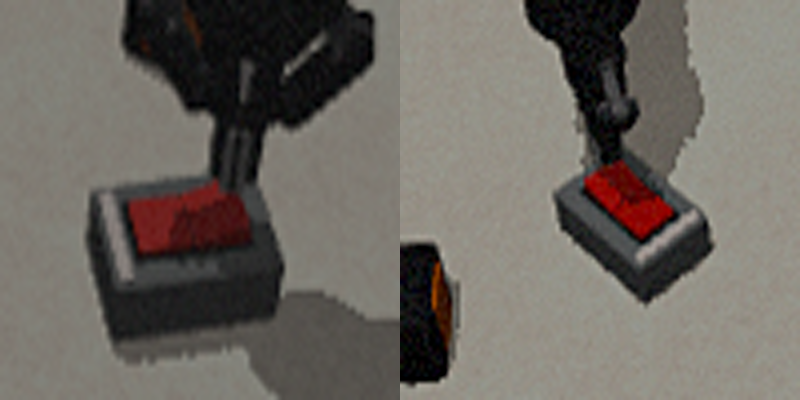

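No force even at 42.5 mm, although the fingers seem to be behind the paddle. I'll look closely before going on.

```bash
python3 look.py 4 red wrist; python3 -c "
from h import *
from bench import env
c=env.calibration('wrist');R=np.array(c['R']);print('cam',-R.T@c['t'])
for p in((322,236),(307,236),(337,236),(292,213),(410,180),(425,233),(366,248),(314,250)):print(p,ray(c,p,43)[:2].round(1),ray(c,p,48)[:2].round(1))
import cv2
a=cv2.imread('pics/wrist4.png')[120:300,240:480];cv2.imwrite('pics/z4.png',cv2.resize(a,(800,600),interpolation=2))
a=cv2.imread('pics/side3.png')[125:185,340:400];cv2.imwrite('pics/z5.png',cv2.resize(a,(600,600),interpolation=0))"
```

```text
3.825 [ 452.  -177.    42.6] [-3.142 -0.     1.571] [-0.86  0.47 -0.5 ] 0.0052682729409988
wrist tcp px [322. 238.]
wrist red rect [ 471.8 -168.3] [63. 32.] 20 (295, 181, 129, 77)
cam [ 451.79917724 -105.6343574   207.00390429]
(322, 236) [ 451.8 -175.7] [ 451.8 -173.6]
(307, 236) [ 443.4 -175.7] [ 443.7 -173.6]
(337, 236) [ 460.1 -175.7] [ 459.9 -173.6]
(292, 213) [ 435.4 -162.2] [ 435.9 -160.5]
(410, 180) [ 498.3 -143.8] [ 496.9 -142.6]
(425, 233) [ 508.9 -173.9] [ 507.2 -171.8]
(366, 248) [ 476.5 -183. ] [ 475.8 -180.6]
(314, 250) [ 447.3 -184.2] [ 447.4 -181.8]
```

View pics/z4.png

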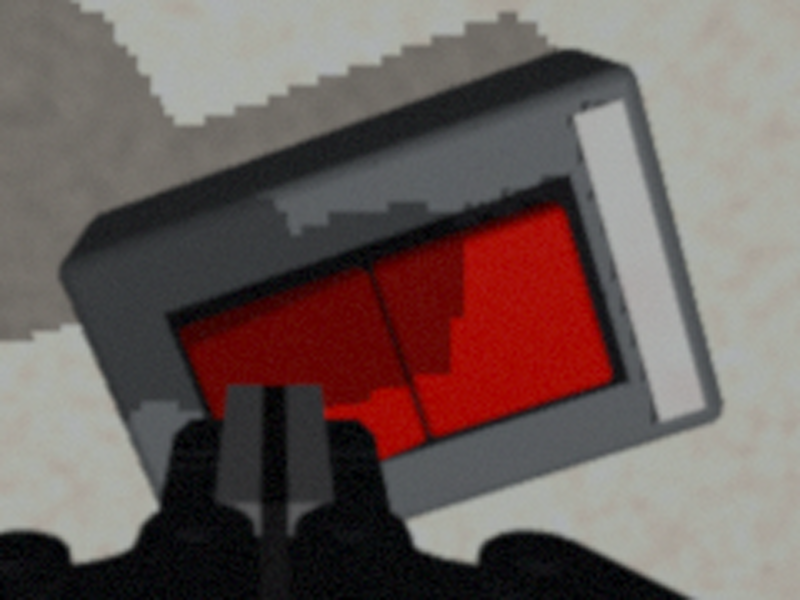

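View pics/z5.png

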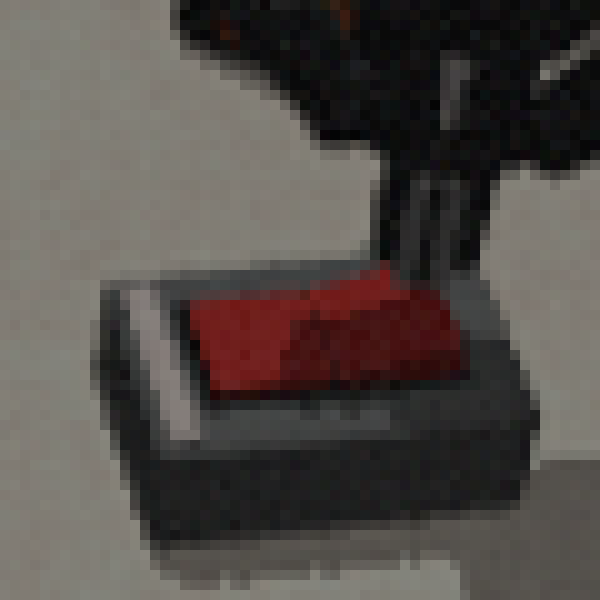

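Wrist, scene and side views all show the visible tip end about 4 px (roughly 15–20 mm) above where the reported TCP projects, while its xy agrees. So the real tip is higher than reported and hasn't touched yet. I'll keep descending in small steps, guided by force.

Emit:
drive_tool(translation=[[0,0,0.001],[0,0,0.001],[0,0,0.001],[0,0,0]], twist=[[0,0,0],[0,0,0],[0,0,0],[0,0,0]], claw=[0,0,0,0])

```text
clock: 4.38
position: [451.9, -176.9, 39.5]
eef_rot: [-3.141, -0.0, 1.571]
ft_force: [-0.7, 0.7, -0.4]
gripper_width: -0.001
```

Emit:
drive_tool(translation=[[0,0,0.001],[0,0,0.001],[0,0,0]], twist=[[0,0,0],[0,0,0],[0,0,0]], claw=[0,0,0])

```text
clock: 4.75
position: [452.0, -176.9, 37.5]
eef_rot: [-3.141, -0.0, 1.571]
ft_force: [-0.1, -0.1, 0.7]
gripper_width: 0.003
```

```bash
python3 look.py 5 red wrist,side; python3 -c "
import cv2
a=cv2.imread('pics/wrist5.png')[140:290,260:460];b=cv2.imread('pics/side5.png')[125:185,340:400]
cv2.imwrite('pics/z6.png',cv2.hconcat([cv2.resize(a,(400,300),interpolation=2),cv2.resize(b,(300,300),interpolation=2)]))"
```

```text
4.75 [ 452.  -176.9   37.5] [-3.141 -0.     1.571] [-0.13 -0.07  0.66] 0.003405656281773568
wrist tcp px [322. 238.]
wrist red rect [ 471.8 -168.2] [63. 32.] 20 (295, 184, 132, 79)
side tcp px [380. 159.]
side red rect [ 474.3 -167.8] [66. 33.] 24 (359, 152, 27, 12)
```

View pics/z6.png

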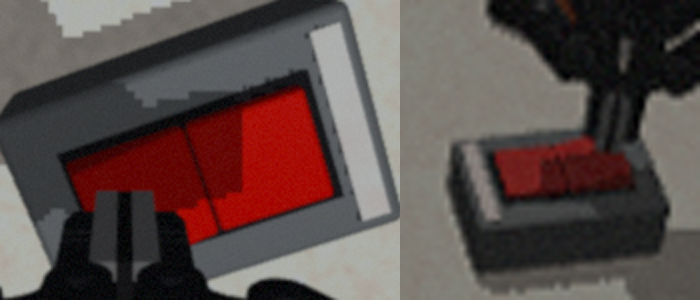

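The fingertip now overlaps the paddle in the side view near px (380,156), still free. Continuing.

Emit:
drive_tool(translation=[[0,0,0.001],[0,0,0.001],[0,0,0]], twist=[[0,0,0],[0,0,0],[0,0,0]], claw=[0,0,0])

```text
clock: 5.22
position: [451.9, -176.9, 35.5]
eef_rot: [-3.141, -0.0, 1.571]
ft_force: [0.2, 0.2, 0.3]
gripper_width: 0.003
```

Emit:
drive_tool(translation=[[0,0,0.001],[0,0,0.001],[0,0,0]], twist=[[0,0,0],[0,0,0],[0,0,0]], claw=[0,0,0])

```text
clock: 5.6
position: [452.0, -176.9, 33.5]
eef_rot: [-3.141, -0.0, 1.571]
ft_force: [0.5, -0.4, -0.3]
gripper_width: 0.004
```

Emit:
drive_tool(translation=[[0,0,0.001],[0,0,0.001],[0,0,0]], twist=[[0,0,0],[0,0,0],[0,0,0]], claw=[0,0,0])

```text
clock: 5.98
position: [452.0, -176.9, 31.5]
eef_rot: [-3.141, -0.0, 1.571]
ft_force: [0.2, -0.3, 0.4]
gripper_width: 0.0
```

Emit:
drive_tool(translation=[[0,0,0.001],[0,0,0.001],[0,0,0]], twist=[[0,0,0],[0,0,0],[0,0,0]], claw=[0,0,0])

```text
clock: 6.35
position: [452.0, -176.9, 29.5]
eef_rot: [-3.142, -0.0, 1.571]
ft_force: [0.7, -0.3, 0.6]
gripper_width: -0.001
```

```bash
python3 look.py 6 red wrist,side; python3 -c "
import cv2
a=cv2.imread('pics/wrist6.png')[140:290,260:460];b=cv2.imread('pics/side6.png')[125:185,340:400]
cv2.imwrite('pics/z7.png',cv2.hconcat([cv2.resize(a,(400,300),interpolation=2),cv2.resize(b,(300,300),interpolation=2)]))"
```

```text
6.35 [ 452.  -176.9   29.5] [-3.142 -0.     1.571] [ 0.73 -0.27  0.64] -0.0010861909884447123
wrist tcp px [322. 238.]
wrist red rect [ 471.7 -168.1] [63. 32.] 20 (293, 187, 139, 83)
side tcp px [380. 161.]
side red rect [ 474.4 -167.2] [65. 32.] 23 (359, 153, 27, 11)
```

View pics/z7.png

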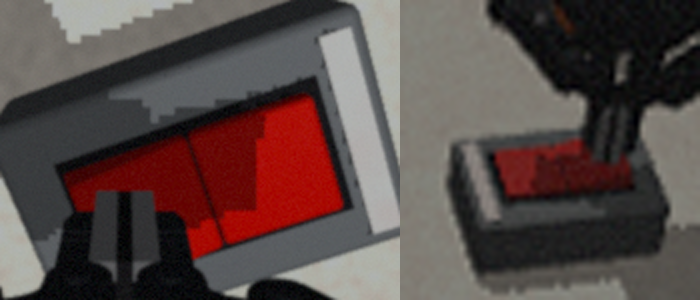

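Emit:
drive_tool(translation=[[0,0,0.001],[0,0,0.001],[0,0,0]], twist=[[0,0,0],[0,0,0],[0,0,0]], claw=[0,0,0])

```text
clock: 6.82
position: [452.0, -177.0, 27.6]
eef_rot: [-3.142, -0.0, 1.571]
ft_force: [-0.3, 0.5, 0.5]
gripper_width: 0.001
```

Emit:
drive_tool(translation=[[0,0,0.001],[0,0,0.001],[0,0,0]], twist=[[0,0,0],[0,0,0],[0,0,0]], claw=[0,0,0])

```text
clock: 7.2
position: [452.0, -177.0, 25.5]
eef_rot: [-3.142, -0.0, 1.571]
ft_force: [0.6, -0.5, -0.0]
gripper_width: 0.003
```

Emit:
drive_tool(translation=[[0,0,0.001],[0,0,0.001],[0,0,0]], twist=[[0,0,0],[0,0,0],[0,0,0]], claw=[0,0,0])

```text
clock: 7.58
position: [452.0, -176.9, 23.5]
eef_rot: [3.142, -0.0, 1.571]
ft_force: [-1.1, 0.4, -0.0]
gripper_width: -0.005
```

```bash
python3 look.py 7 red wrist,side; python3 -c "
import cv2
a=cv2.imread('pics/wrist7.png')[140:290,260:460];b=cv2.imread('pics/side7.png')[125:185,340:400]
cv2.imwrite('pics/z8.png',cv2.hconcat([cv2.resize(a,(480,360),interpolation=2),cv2.resize(b,(300,360),interpolation=2)]))"
```

```text
7.575 [ 452.  -176.9   23.5] [ 3.142 -0.     1.571] [-1.14  0.37 -0.02] -0.00475294783068873
wrist tcp px [322. 238.]
wrist red rect [ 472.8 -168.8] [63. 35.] 20 (294, 189, 145, 85)
side tcp px [380. 163.]
side red rect [ 476.1 -165.9] [65. 29.] 11 (358, 154, 27, 9)
```

View pics/z8.png

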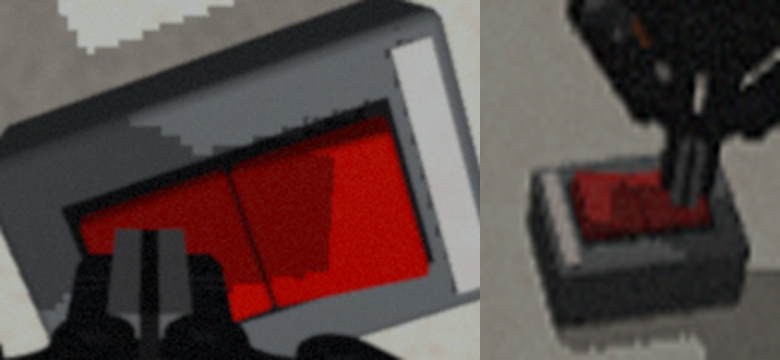

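The paddle has rocked: its striped end has now risen, with the dark gap under its top edge shown at px (355,190). I'll press on to the hard stop.

Emit:
drive_tool(translation=[[0,0,0.001],[0,0,0]], twist=[[0,0,0],[0,0,0]], claw=[0,0])

```text
clock: 7.92
position: [452.1, -176.8, 22.6]
eef_rot: [3.141, -0.0, 1.571]
ft_force: [0.5, 0.4, 0.4]
gripper_width: 0.0
```

Emit:
drive_tool(translation=[[0,0,0.001],[0,0,0]], twist=[[0,0,0],[0,0,0]], claw=[0,0])

```text
clock: 8.18
position: [452.2, -176.8, 22.3]
eef_rot: [3.141, -0.0, 1.571]
ft_force: [-1.8, 1.1, 7.6]
gripper_width: 0.004
```

7.6 N and the tip is blocked at TCP 22.3, so the hard stop is reached and the TCP reads about 22.7 mm below the true tip. I'll retract and check.

Emit:
drive_tool(translation=[[0,0,0],[0,0,-0.005],[0,0,-0.03],[0,0,-0.05],[0,0,-0.05],[0,0,0]], twist=[[0,0,0],[0,0,0],[0,0,0],[0,0,0],[0,0,0],[0,0,0]], claw=[0,0,0,0,0,0])

```text
clock: 8.93
position: [454.8, -177.9, 160.5]
eef_rot: [3.133, 0.003, 1.571]
ft_force: [-0.6, -0.4, -0.3]
gripper_width: -0.002
```

```bash
python3 look.py 8 red,green wrist,side; python3 -c "
import cv2
a=cv2.imread('pics/wrist8.png')[90:265,240:440];b=cv2.imread('pics/side8.png')[135:185,340:400]
cv2.imwrite('pics/z9.png',cv2.hconcat([cv2.resize(a,(400,350),interpolation=2),cv2.resize(b,(400,350),interpolation=2)]))"
```

```text
8.925 [ 454.8 -177.9  160.5] [3.133e+00 3.000e-03 1.571e+00] [-0.57 -0.44 -0.34] -0.0024241089546087483
wrist tcp px [322. 238.]
wrist red rect [ 473.  -169.1] [65. 33.] 18 (302, 150, 79, 55)
wrist green rect [ 727.2 -131.9] [ 5. 32.] 16 (633, 116, 7, 37)
side tcp px [387. 120.]
side red rect [ 475.7 -167.9] [67. 33.] 11 (358, 153, 28, 10)
side green rect [581.4 156.7] [59. 31.] 13 (290, 254, 30, 15)
```

View pics/z9.png

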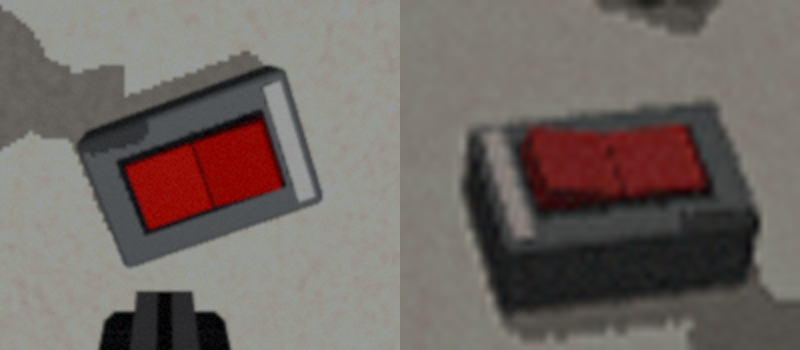

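The red OFF end lies level, the striped end is raised, and the box hasn't moved. Now over to the green ON end at about (601,161), high up.

Emit:
drive_tool(translation=[[0.042,0.018,0],[0.042,0.018,0],[0.042,0.018,0],[0.042,0.018,0],[0.042,0.018,0],[0.042,0.018,0],[0.042,0.018,0],[0.042,0.018,0]], twist=[[0,0,0],[0,0,0],[0,0,0],[0,0,0],[0,0,0],[0,0,0],[0,0,0],[0,0,0]], claw=[0,0,0,0,0,0,0,0])

```text
clock: 10.02
position: [595.2, 160.0, 154.1]
eef_rot: [-3.138, 0.001, 1.571]
ft_force: [0.0, -0.8, 0.4]
gripper_width: 0.002
```

Emit:
drive_tool(translation=[[0.002,0,0.03],[0,0,0.03],[0,0,0]], twist=[[0,0,0],[0,0,0],[0,0,0]], claw=[0,0,0])

```text
clock: 10.4
position: [592.8, 160.1, 92.2]
eef_rot: [-3.133, 0.003, 1.571]
ft_force: [-0.1, -0.8, -0.1]
gripper_width: -0.003
```

```bash
python3 look.py 9 green wrist
```

```text
10.4 [592.8 160.1  92.2] [-3.133e+00  3.000e-03  1.571e+00] [-0.08 -0.8  -0.12] -0.002565845000934702
wrist tcp px [322. 238.]
wrist green rect [579.8 157.1] [64. 32.] 14 (256, 186, 97, 60)
```

View pics/wrist9.png

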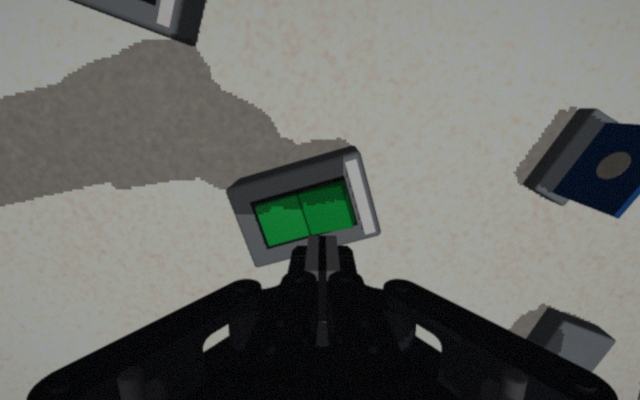

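The wrist view shows the green paddle with its pivot line at (304,214) and the stripe at (362,195). Centre is (580,157) at 14°, so the ON point is (601,162.4). I'll shift and descend to just above it.

Emit:
drive_tool(translation=[[0.002,0.008,0.01],[0,0,0.02],[0,0,0.02],[0,0,0.006],[0,0,0]], twist=[[0,0,0],[0,0,0],[0,0,0],[0,0,0],[0,0,0]], claw=[0,0,0,0,0])

```text
clock: 11.08
position: [604.0, 163.0, 40.3]
eef_rot: [-3.141, 0.0, 1.571]
ft_force: [-0.0, -0.6, -0.3]
gripper_width: -0.001
```

```bash
python3 look.py 10 green wrist,side; python3 -c "
import cv2
a=cv2.imread('pics/wrist10.png')[130:280,240:440];b=cv2.imread('pics/side10.png')[215:295,270:350]
cv2.imwrite('pics/z10.png',cv2.hconcat([cv2.resize(a,(480,360),interpolation=2),cv2.resize(b,(320,360),interpolation=2)]))"
```

```text
11.075 [604.  163.   40.3] [-3.141  0.     1.571] [-0.02 -0.56 -0.34] -0.0008919519454523203
wrist tcp px [322. 238.]
wrist green rect [578.9 158.1] [60. 31.] 17 (215, 216, 114, 67)
side tcp px [293. 264.]
```

View pics/z10.png

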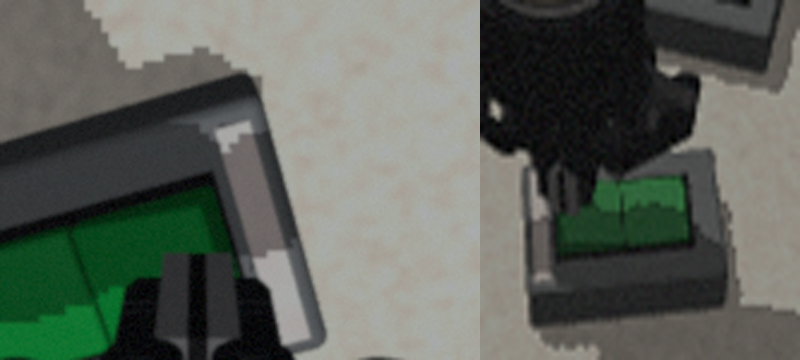

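x is 3 mm too far, so I'll shift back and descend.

Emit:
drive_tool(translation=[[0,-0.003,0.002],[0,0,0.003],[0,0,0.003],[0,0,0.002],[0,0,0.001],[0,0,0.001],[0,0,0]], twist=[[0,0,0],[0,0,0],[0,0,0],[0,0,0],[0,0,0],[0,0,0],[0,0,0]], claw=[0,0,0,0,0,0,0])

```text
clock: 12.05
position: [601.2, 163.1, 28.7]
eef_rot: [3.141, -0.0, 1.571]
ft_force: [0.1, 0.1, -0.2]
gripper_width: -0.004
```

Emit:
drive_tool(translation=[[0,0,0.001],[0,0,0.001],[0,0,0.001],[0,0,0]], twist=[[0,0,0],[0,0,0],[0,0,0],[0,0,0]], claw=[0,0,0,0])

```text
clock: 12.55
position: [601.2, 163.1, 25.6]
eef_rot: [3.141, -0.0, 1.571]
ft_force: [0.8, -0.7, 0.4]
gripper_width: 0.001
```

Emit:
drive_tool(translation=[[0,0,0.001],[0,0,0.001],[0,0,0]], twist=[[0,0,0],[0,0,0],[0,0,0]], claw=[0,0,0])

```text
clock: 12.92
position: [600.8, 163.0, 23.5]
eef_rot: [-3.141, 0.0, 1.571]
ft_force: [1.3, 0.7, 0.2]
gripper_width: 0.002
```

Emit:
drive_tool(translation=[[0,0,0.001],[0,0,0]], twist=[[0,0,0],[0,0,0]], claw=[0,0])

```text
clock: 13.18
position: [600.8, 163.0, 22.4]
eef_rot: [-3.141, 0.0, 1.571]
ft_force: [0.0, -0.1, 0.2]
gripper_width: -0.002
```

Emit:
drive_tool(translation=[[0,0,0.001],[0,0,0]], twist=[[0,0,0],[0,0,0]], claw=[0,0])

```text
clock: 13.42
position: [600.9, 163.0, 22.3]
eef_rot: [-3.141, 0.0, 1.571]
ft_force: [-1.5, -0.8, 5.3]
gripper_width: -0.001
```

Stopped hard at the same height as red (22.3), with 5.3 N. I'll retract and check.

Emit:
drive_tool(translation=[[0,0,0],[0,0,-0.005],[0,0,-0.03],[0,0,-0.05],[0,0,-0.05],[0,0,0]], twist=[[0,0,0],[0,0,0],[0,0,0],[0,0,0],[0,0,0],[0,0,0]], claw=[0,0,0,0,0,0])

```text
clock: 14.18
position: [603.7, 164.0, 161.4]
eef_rot: [3.133, -0.003, 1.571]
ft_force: [0.5, -0.1, -1.0]
gripper_width: 0.003
```

Emit:
drive_tool(translation=[[-0.03,0,-0.04],[-0.04,0,0],[0,0,0]], twist=[[0,0,0],[0,0,0],[0,0,0]], claw=[0,0,0])

```text
clock: 14.55
position: [600.7, 88.1, 195.8]
eef_rot: [-3.14, 0.003, 1.564]
ft_force: [-1.8, 0.7, -0.7]
gripper_width: -0.001
```

```bash
python3 look.py 11 red,green,blue,yellow wrist,side,scene; python3 -c "
import cv2
a=cv2.imread('pics/wrist11.png')[0:200,200:440];b=cv2.imread('pics/side11.png')[140:300,270:400]
cv2.imwrite('pics/z11.png',cv2.hconcat([cv2.resize(a,(400,333),interpolation=2),cv2.resize(b,(400,333),interpolation=2)]))"
```

```text
14.55 [600.7  88.1 195.8] [-3.140e+00  3.000e-03  1.564e+00] [-1.77  0.72 -0.67] -0.0011704784596059275
wrist tcp px [322. 238.]
wrist green rect [578.9 156.2] [64. 32.] 16 (263, 82, 73, 52)
wrist blue rect [559.5   9.3] [33. 47.] 86 (263, 235, 45, 30)
wrist blue rect [800.3 194.6] [64.  4.] 61 (518, 28, 48, 68)
side tcp px [301. 186.]
side red rect [ 475.3 -168.6] [66. 36.] 16 (358, 153, 28, 11)
side green rect [586.4 154.5] [43. 33.] 42 (290, 255, 27, 14)
side blue rect [873.5 427.7] [45. 44.] 17 (78, 360, 35, 32)
side blue rect [568.8   7.8] [32. 65.] 81 (309, 197, 30, 17)
side yellow rect [465. 319.] [32. 64.] 70 (333, 338, 41, 37)
scene tcp px [350. 164.]
scene red rect [ 478.9 -171.1] [67. 35.] 23 (236, 197, 23, 17)
scene green rect [ 802.6 -133.5] [54. 35.] 24 (295, 276, 26, 20)
scene green rect [580.1 152.2] [70. 33.] 13 (353, 184, 21, 17)
scene blue rect [920.6 380.7] [44. 44.] 17 (491, 238, 24, 19)
scene blue rect [571.8   3.9] [33. 67.] 87 (307, 198, 18, 18)
scene yellow rect [469.3 314.9] [32. 70.] 73 (381, 148, 14, 15)
```

View pics/z11.png

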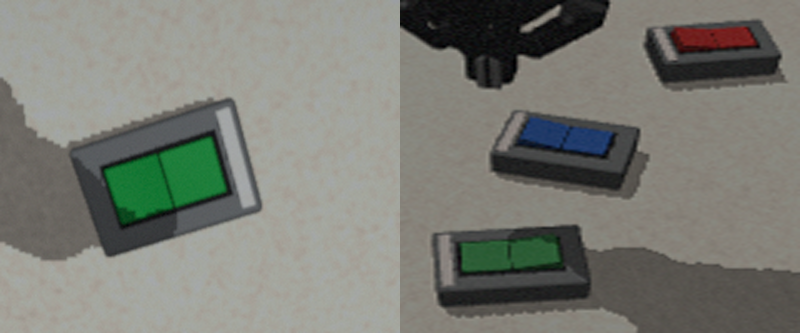

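View pics/side11.png

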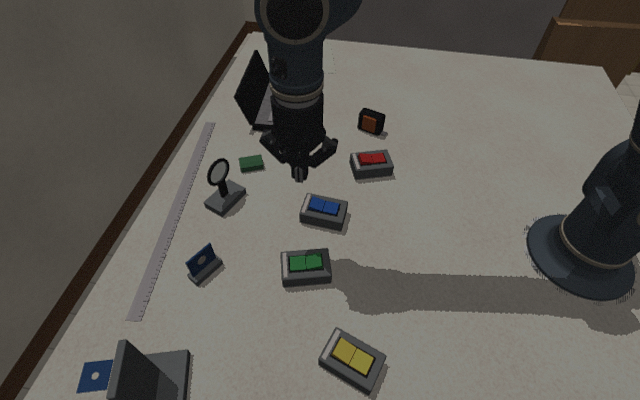

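The green unstriped end is now raised and red's striped end is raised. The apparent tilt shifted in opposite senses in the scene view (red 17°→23°, green 22°→13°). The box centres are unchanged, and blue and yellow are identical to before. The hand is clear, so I'm handing in.

```bash
python3 -c "
from bench import env
print(env.sign_off())"
```

```text
the job is handed in; nothing more can be done
None
```

I pressed the red switch off first, then the green switch on, both with shut fingertips, and handed the job in at about 14.6 s. The hand-in reports no verdict, so the checks below are my own.

- **Hard stops:** Both presses ended at a hard stop at the same reported TCP height, 22.3 mm. The force there was 7.6 N on red and 5.3 N on green.
- **Paddles:** The final pictures show red's striped end raised (off) and green's unstriped end raised (on).
- **Nothing disturbed:** The red and green box centres match the start to within measuring error (3–5 mm). Blue and yellow measured the same as at the start. By eye in the side view, the tape measure, lens stand, aperture block and glass block stood as before.
- **Hand clear:** The hand ended at a reported TCP height of 196 mm, touching nothing.

**What disagreed:**
- **TCP height:** The reported TCP was about 22–23 mm below the real ends of the shut fingers. All three cameras and the contact heights showed this. I therefore went by force in 1 mm steps instead of trusting the reported height.
- **Camera positions:** The views differed from each other by up to about 5 mm. I used the close wrist view to place each press.

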